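# Hook the test-lead hanger onto the slotted bench upright

### The arm

A 6-joint arm with a two-finger parallel gripper is mounted at the origin on the work surface. World frame = base frame: x ahead of the robot, y to its left, z up, the work surface at z = 0. Lengths are in m, angles in degrees, forces in N, time in s.
With the tool pointing down it reaches from about 0.375 to 0.9 m from the base axis. Payload 3.1 kg.
Tool frame: the origin (TCP) lies between the finger pads; the fingertips stand 22 mm ahead of it and the grasp point (between the pads) lies 3 mm ahead of it; y points along the fingers, x is the direction in which the jaws open and shut, and the axes are right-handed (so a half turn about y gives the same grasp; the last joint's range is limited). The gripper opens to 87 mm and grips with 3 to 60 N. Pads are 19 mm wide; open, the fingers measure 117 mm over their backs; the gripper's body (75 mm by 190 mm) begins 51 mm behind the grasp point.
Start: joints at [60.934, 30.224, 82.088, -0, 67.689, -10.227], TCP at [0.202, 0.592, 0.245] pointing down, gripper open.
Joint ranges: [-176.69, 176.69], [-43.24, 126.21], [12.49, 139.97], [-82, 262], [0, 151.66], [-163.58, 163.58]. Speed limits (degrees/s): [159.86, 159.86, 180, 180, 180, 180].

### API

Orientations are given as a 3x3 rotation matrix whose columns are the frame's x, y, z axes.
In Python, from rig import bot, imaging, workorder gives the robot as it stands. The module is installed in compiled form; this text tells all that it offers.
- The arm moves only by the tool drive_tool, never from a script. Its argument "commands" is a list of rows, each an object of numbers: "dx", "dy", "dz": the shift along the tool's x, y, z normalised to -1 to 1, where 1 is 4 cm; "wx", "wy", "wz": the turn, a rotation vector about the tool's x, y, z normalised to -1 to 1, where 1 is pi/2 rad; "grip": the finger opening in mm, from 0 to 87. In form: [{"dx": .., "dy": .., "dz": .., "wx": .., "wy": .., "wz": .., "grip": ..}, ...]. A call has 1 to 8 rows; each row shifts and turns the commanded pose from where the row before left it, along the tool's axes as they then stand; what a row does not reach is not made up. A row lasts 1/8 s, in which the tool goes at most 62.5 mm and 10.7 degrees, less where a joint would pass 70% of its speed; a pose out of reach is approached as far as the arm can. A call with a number of a shift or a turn outside -1 to 1 is refused whole. A call with a gripper value outside its range is refused whole. The fingers move at their own pace and stop on an object; the grip force is fixed at half the most. Time passes only in rows, so rows that do not move let the fingers close. It gives the time, the measured TCP pose, the force and the opening at its end, in the units of the state.
- bot.read_state(): the state, without advancing time (a new reading comes with each control period).
- imaging.capture(name): name is "scene" or "top" or "wrist"; returns (picture, depth): 384x512x3 uint8, red, green, blue; 384x512 float32, m along the optical axis (not along the pixel's ray), 0 where there is no reading.
- imaging.get_calibration(name): a dict with "mtx" (3x3 intrinsics, pixels), "world_to_cam" (4x4, takes a point from world to camera coordinates). Camera axes: x right, y down, z forward; pixel columns grow to the right and rows downward; lengths in m; the calibration is good to about 2 mm. A picture is of the moment at which its call begins: read the wrist's pose just before it. get_calibration takes no time and is no camera call; for the wrist camera it gives the pose at the moment of the call.
- workorder.hand_in(): hands the job in, once; it reports no verdict.
The state is a dict: "time_s": time; "joint_positions": joint angles; "qvel": joint speeds; "tau": joint torques, N m; "position": TCP position; "tcp_rot": TCP orientation; "force": force on the tool from outside, world axes, zero at the start; "moment": the same for the moment, N m; "opening": opening from 0.0 (shut) to 1.0 (fully open).
Only numpy, scipy, OpenCV 4.12 (cv2) and the standard library are available. Lean on these libraries where they do the work, as an engineer would, in place of code of your own. Each camera call takes 0.05 s, during which the arm holds its last target. There are 200 camera calls.

### The job

Hang the loose metal test-lead hanger on the slotted upright: feel for the slots with light pressure, press its two hook tabs into the two uppermost slots until its back plate meets the strip, then lower it, still held, until both hooks have bottomed in their slots, and only then let go so that it hangs upright and still. Never force it against the upright, and leave the other things on the bench where they are.

Things in the scene. Friction and masses are not known exactly. Their poses are not given: they have to be found in the camera images.
- hanger_grip (a point): Bare-metal test-lead hanger (0.17-0.36 kg), loose on the bench. Point: middle of the grip place in its central rib, 45 mm above its underside. Rib 10 mm thick (y), 52 mm long (x), top 21 mm above the point; pinch from above, fingers closing along y. x: level, towards the back plate and its hook tabs; z up. Below, a comb tray 90 mm wide, 5 mm thick (tips 15 mm high), reaches 45 mm to -x.
- hanger_tab (a point): On the hanger: rear face of its back plate (60 wide, 76 mm high), mid-width, underside of the upper tab's neck; 33 mm in x, 13 mm in z from hanger_grip; same axes. Two equal hook tabs, 8 mm wide (y), point along +x, the second 40 mm lower. Each: neck 6.5 mm long, 12 mm high (up from here), then a tongue 4 mm thick, 20 mm high, reaching 8 mm below the neck. 10.5 mm out in all.
- stand: Grey open upright fixed to the bench: base 110 x 130 mm, two posts, two cross rails and before them a steel strip 36 mm wide, 5 mm thick, 24 to 248 mm high, open behind. Origin: on the bench below the strip's front face, on the middle line. x: level, into the strip; z up. Four slots one above another, 10.5 mm wide, 27 mm high, floors at 70, 110, 150, 190 mm. Do not load it by over 25 N.
- stand_slot (a point): Nominal: front face of the strip at the floor of the top slot, on the stand's middle line; axes as the stand's. The strip is firmly clamped up to 8 mm left or right (y) of that line; no reading tells where: feel or look for it (x, z are exact). Engaged, hanger_tab lies at this height and x, in the real slot's middle, x axes parallel; to enter, hold it 8 to 15 mm higher, then lower it.
- meter: Bystander: yellow hand-held meter lying flat, 150 x 80 x 34 mm, origin under its centre. Leave alone.
- spool: Bystander: grey spool standing on end, 56 mm across, 40 mm high, origin under its centre. Leave alone.
- module: Bystander: open metal circuit module box, 100 x 70 x 30 mm, origin under its centre. Leave alone.
Not all that is in view belongs to the job. There is more than one size of the part that bears hanger_grip; the job needs the middle-sized.

How it is judged:
By the outcome, as a careful person would: the job done as asked, in the order asked, and still so for the second after the job is handed in, with the robot touching nothing.
It also fails if it takes over 69 s, if anything falls off the work surface, if the arm or the gripper's body presses on something with over 40 N, if the wrist force passes 120 N, or if a joint passes its speed limit or range.

## Working session

There is one attempt and no reset: what is moved stays moved. The work goes in short steps, Python scripts to look and compute and a tool call to move; the robot and the scene stay as the last step left them, time stands still between calls to the robot, and variables do not carry over. Pictures are saved under pics/ and viewed, on a budget of 10 in all, crops included, one or two more only if the job needs it, and the job is handed in when it is done.

Besides the shell and the picture viewer there is one more tool, called after "Call:" by a JSON object that holds its "method" and its "body". drive_tool: Moves the arm, as the interface text tells. Its arguments: {"type":"object","properties":{"commands":{"type":"array"}},"required":["commands"]}

```bash
mkdir -p pics; cat > h.py <<'E'
import numpy as np, cv2
from rig import bot, imaging, workorder
def cap(n,save=None):
    K=imaging.get_calibration(n); p,d=imaging.capture(n)
    if save: cv2.imwrite('pics/'+save,p[...,::-1]); np.savez('pics/'+save[:-4]+'.npz',p=p,d=d,K=K['mtx'],T=K['world_to_cam'])
    return p,d,K['mtx'],K['world_to_cam']
def cloud(d,K,T):
    v,u=np.mgrid[:d.shape[0],:d.shape[1]]
    c=np.stack([(u-K[0,2])/K[0,0]*d,(v-K[1,2])/K[1,1]*d,d],-1)
    Ti=np.linalg.inv(T); return c@Ti[:3,:3].T+Ti[:3,3]
def load(n):
    z=np.load('pics/'+n+'.npz'); return z['p'],z['d'],z['K'],z['T']
E
python3 - <<'E'
from h import *
s=bot.read_state(); print(s)
a=cap('scene','s0.png')[0]; b=cap('top','t0.png')[0]
E
```

```text
{'time_s': 0.0, 'joint_positions': array([ 6.09352710e+01,  3.02773129e+01,  8.21550646e+01, -1.89227489e-03,
        6.76875479e+01, -1.02271034e+01]), 'qvel': array([-0.12941409,  0.05308588, -0.01889669,  0.00479873,  0.09230425,
       -0.06069356]), 'tau': array([ 1.96472394e-05, -4.40039492e+01, -1.76595175e+01,  6.32483256e-02,
        5.80889569e-02, -1.73126941e-04]), 'position': array([0.20145394, 0.59093868, 0.24359663]), 'tcp_rot': array([[ 3.22874363e-01, -9.90112233e-04, -9.46441317e-01],
       [ 9.46439581e-01, -1.84435420e-03,  3.22875700e-01],
       [-2.06525620e-03, -9.99997809e-01,  3.41586718e-04]]), 'force': array([ 0.01886105, -0.5945692 ,  0.96791855]), 'moment': array([-0.02647369, -0.01768666, -0.01130768]), 'opening': 1.0029471575522937}
```

View pics/s0.png

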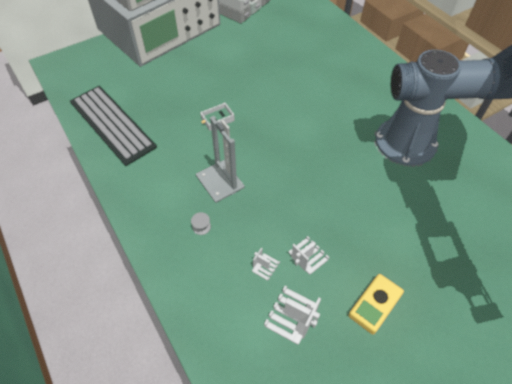

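View pics/t0.png

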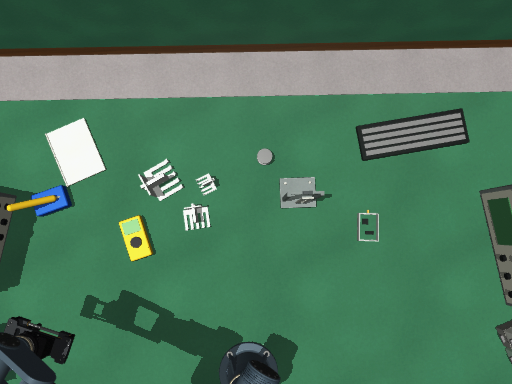

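The scene view shows three hangers: small (265,263), middle (309,255) and large (295,315). The stand is at (222,160). In the top view the middle one is at (196,216) and the stand at (300,193).

```bash
python3 - <<'E'
from h import *
p,d,K,T=load('t0'); P=cloud(d,K,T)
for nm,(u,v) in dict(mid=(196,216),big=(161,180),small=(207,183),stand=(298,193),spool=(265,157),meter=(135,238),module=(369,227)).items():
    print(nm,P[v,u].round(3))
    r=26 if nm in('stand','big') else 17
    q=P[v-r:v+r,u-r:u+r].reshape(-1,3); q=q[(q[:,2]>.004)&(q[:,2]<.3)]
    print('  n',len(q),q.min(0).round(3),q.max(0).round(3), cv2.minAreaRect((q[:,:2]*1000).astype(np.float32)))
def up(n,u0,u1,v0,v1,f):
    im=load(n)[0][v0:v1,u0:u1,::-1]; return cv2.resize(im,None,fx=f,fy=f,interpolation=cv2.INTER_CUBIC)
a=up('t0',130,330,145,240,4); b=up('s0',190,350,100,290,2.0)
cv2.imwrite('pics/c1.png',a)
p,d,K,T=load('s0'); P=cloud(d,K,T)
for (u,v) in [(309,255),(222,130),(232,165),(221,183)]: print(u,v,P[v,u].round(3))
E
```

```text
mid [0.554 0.175 0.046]
  n 383 [0.497 0.122 0.004] [0.618 0.242 0.082] ((557.7506103515625, 182.72454833984375), (120.29141235351562, 120.00826263427734), 88.88951110839844)
big [0.684 0.298 0.051]
  n 986 [0.596 0.216 0.004] [0.788 0.403 0.11 ] ((692.2368774414062, 309.9064025878906), (188.6519317626953, 188.2263641357422), 88.90443420410156)
small [0.672 0.136 0.039]
  n 228 [0.616 0.08  0.004] [0.739 0.201 0.058] ((677.6511840820312, 141.13232421875), (121.47830200195312, 121.57002258300781), 88.85382080078125)
stand [ 0.613 -0.168  0.239]
  n 1240 [ 0.54  -0.279  0.004] [ 0.73  -0.096  0.259] ((634.8507080078125, -188.577392578125), (182.44027709960938, 187.21348571777344), 88.87639617919922)
spool [ 0.761 -0.074  0.042]
  n 304 [ 0.708 -0.135  0.004] [ 0.831 -0.011  0.049] ((769.8135375976562, -73.02317810058594), (121.1868667602539, 122.94482421875), 88.7842788696289)
meter [0.481 0.391 0.047]
  n 882 [0.423 0.338 0.004] [0.542 0.464 0.048] ((482.66546630859375, 400.57208251953125), (126.63389587402344, 117.64642333984375), 89.04273986816406)
module [ 0.504 -0.445  0.01 ]
  n 624 [ 0.446 -0.504  0.004] [ 0.566 -0.385  0.039] ((505.5183410644531, -444.679443359375), (119.67913055419922, 119.21006774902344), 88.54192352294922)
309 255 [0.547 0.184 0.011]
222 130 [ 0.614 -0.183  0.241]
232 165 [ 0.616 -0.131  0.137]
221 183 [ 0.638 -0.172  0.013]
```

View pics/c1.png

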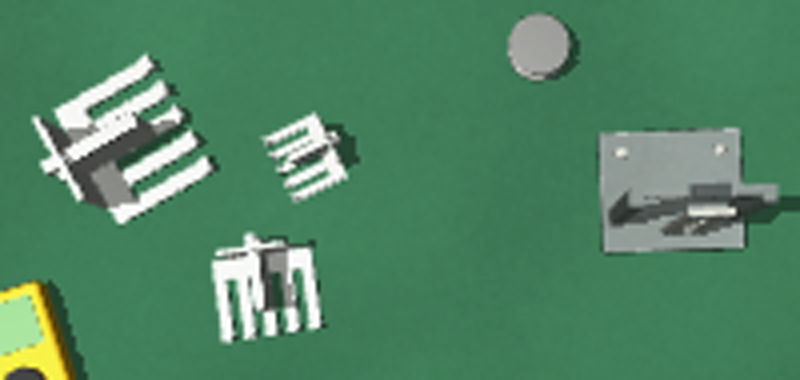

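```bash
python3 - <<'E'
from h import *
for n in 'ts':
    p,d,K,T=load(n+'0'); P=cloud(d,K,T); m=(abs(P[...,0]-.635)<.11)&(abs(P[...,1]+.18)<.11)
    print(n,'cam',np.linalg.inv(T)[:3,3].round(3))
    for lo,hi in [(.004,.02),(.03,.1),(.1,.18),(.18,.225),(.225,.243),(.243,.3)]:
        q=P[m&(P[...,2]>lo)&(P[...,2]<hi)]
        if len(q)>3: r=cv2.minAreaRect((q[:,:2]*1000).astype(np.float32)); print(lo,len(q),np.round(r[0]),np.round(r[1]),round(r[2],1),q.mean(0).round(3))
p=load('s0')[0][105:205,185:265,::-1]
cv2.imwrite('pics/c2.png',cv2.resize(p,None,fx=6,fy=6,interpolation=cv2.INTER_CUBIC))
E
```

```text
t cam [ 0.502 -0.027  1.583]
0.004 1014 [ 636. -179.] [218. 219.] 0.1 [ 0.639 -0.181  0.01 ]
0.03 79 [ 648. -138.] [222.  77.] 50.8 [ 0.619 -0.18   0.052]
0.1 58 [ 606. -189.] [ 22. 114.] 0.7 [ 0.604 -0.194  0.139]
0.18 26 [ 604. -189.] [114.  20.] 87.8 [ 0.603 -0.188  0.205]
0.225 104 [ 606. -191.] [ 25. 115.] 1.5 [ 0.612 -0.19   0.238]
0.243 56 [ 608. -175.] [77. 22.] 88.6 [ 0.608 -0.194  0.249]
s cam [0.993 0.593 1.181]
0.004 981 [ 633. -182.] [218. 212.] 89.1 [ 0.644 -0.182  0.011]
0.03 300 [ 651. -140.] [218.  83.] 52.8 [ 0.615 -0.187  0.06 ]
0.1 280 [ 608. -191.] [ 25. 119.] 1.0 [ 0.609 -0.19   0.141]
0.18 125 [ 607. -190.] [ 25. 120.] 1.0 [ 0.612 -0.182  0.202]
0.225 186 [ 607. -190.] [ 27. 118.] 0.4 [ 0.612 -0.185  0.236]
0.243 63 [ 607. -196.] [33. 26.] 88.8 [ 0.609 -0.195  0.248]
```

View pics/c2.png

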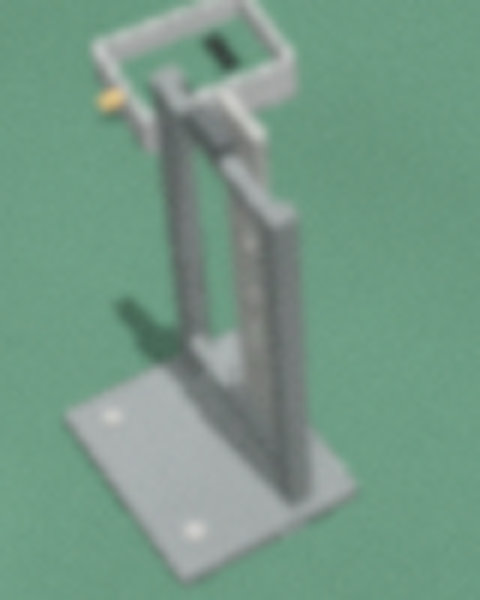

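Stand faces the robot: strip front at x≈0.60, with its x axis near world +x. I'm moving over the middle hanger now.

Call:
{"method": "drive_tool", "body": {"commands": [{"dx": 0,"wy": -0.1},{"wy": -0.1},{"wy": -0.1},{"dx": -0.95,"dz": -0.6},{"dx": -0.95,"dz": -0.6},{"dx": -0.95,"dz": -0.6},{"dx": -0.95,"dz": -0.6},{"dx": -0.95,"dz": -0.6}]}}

```text
schema error: expected keys dx, dy, dz, wx, wy, wz, grip
```

Call:
{"method": "drive_tool", "body": {"commands": [{"dx": -0.95,"dz": -0.6},{"dx": -0.95,"dz": -0.6},{"dx": -0.95,"dz": -0.6},{"dx": -0.95,"dz": -0.6},{"dx": -0.95,"dz": -0.6},{"dx": -0.95,"dz": -0.6},{"dx": -0.95,"dz": -0.6},{"dx": 0}]}}

```text
schema error: expected keys dx, dy, dz, wx, wy, wz, grip
```

```bash
python3 - <<'E'
from h import *
s=bot.read_state(); print(s['time_s'],s['position'],s['tcp_rot'].round(4),s['force'])
p,d,K,T=cap('wrist','w0.png'); print(np.linalg.inv(T).round(3))
cv2.imwrite('pics/w0b.png',cv2.resize(p[...,::-1],(768,576),interpolation=cv2.INTER_CUBIC))
E
```

```text
0.1 [0.20148055 0.5909731  0.24366589] [[ 3.229e-01 -1.000e-03 -9.464e-01]
 [ 9.464e-01 -1.700e-03  3.229e-01]
 [-2.000e-03 -1.000e+00  4.000e-04]] [-0.47215127 -0.50393706  0.10283596]
[[ 0.323  0.913  0.25   0.133]
 [ 0.947 -0.311 -0.087  0.615]
 [-0.002  0.265 -0.964  0.384]
 [ 0.     0.     0.     1.   ]]
```

View pics/w0b.png

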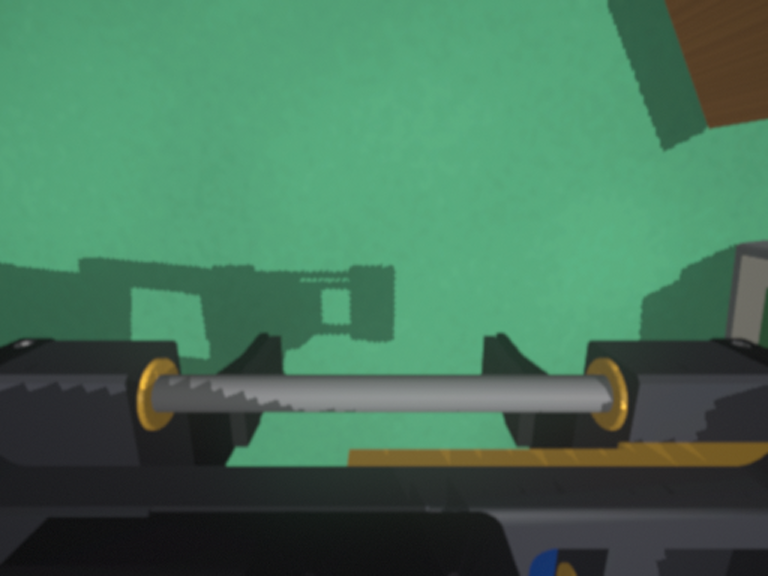

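The wrist view is empty bench: the moves were refused because every key is required. The camera sits on the tool's +z side, which will be the side away from the strip. I'll resend with full rows.

Call:
{"method": "drive_tool", "body": {"commands": [{"dx": 0,"dy": 0,"dz": 0,"wx": 0,"wy": -0.1,"wz": 0,"grip": 87},{"dx": 0,"dy": 0,"dz": 0,"wx": 0,"wy": -0.1,"wz": 0,"grip": 87},{"dx": 0,"dy": 0,"dz": 0,"wx": 0,"wy": -0.1,"wz": 0,"grip": 87},{"dx": -0.95,"dy": 0,"dz": -0.6,"wx": 0,"wy": 0,"wz": 0,"grip": 87},{"dx": -0.95,"dy": 0,"dz": -0.6,"wx": 0,"wy": 0,"wz": 0,"grip": 87},{"dx": -0.95,"dy": 0,"dz": -0.6,"wx": 0,"wy": 0,"wz": 0,"grip": 87},{"dx": -0.95,"dy": 0,"dz": -0.6,"wx": 0,"wy": 0,"wz": 0,"grip": 87},{"dx": -0.95,"dy": 0,"dz": -0.6,"wx": 0,"wy": 0,"wz": 0,"grip": 87}]}}

```text
time_s: 1.15
position: [0.3482, 0.4192, 0.2444]
tcp_rot: [[-0.142, -0.0, -0.99], [0.99, -0.0, -0.142], [-0.0, -1.0, 0.0]]
force: [0.1, -0.3, -1.2]
opening: 1.003
```

Call:
{"method": "drive_tool", "body": {"commands": [{"dx": -0.95,"dy": 0,"dz": -0.6,"wx": 0,"wy": 0,"wz": 0,"grip": 87},{"dx": -0.95,"dy": 0,"dz": -0.6,"wx": 0,"wy": 0,"wz": 0,"grip": 87},{"dx": -0.95,"dy": 0,"dz": -0.6,"wx": 0,"wy": 0,"wz": 0,"grip": 87},{"dx": -0.95,"dy": 0,"dz": -0.6,"wx": 0,"wy": 0,"wz": 0,"grip": 87},{"dx": -0.95,"dy": 0,"dz": -0.6,"wx": 0,"wy": 0,"wz": 0,"grip": 87},{"dx": -0.95,"dy": 0,"dz": -0.6,"wx": 0,"wy": 0,"wz": 0,"grip": 87},{"dx": -0.95,"dy": 0,"dz": -0.6,"wx": 0,"wy": 0,"wz": 0,"grip": 87},{"dx": 0,"dy": 0,"dz": 0,"wx": 0,"wy": 0,"wz": 0,"grip": 87}]}}

```text
time_s: 2.15
position: [0.5538, 0.1785, 0.2443]
tcp_rot: [[-0.138, 0.001, -0.99], [0.99, -0.0, -0.138], [-0.001, -1.0, -0.001]]
force: [-0.6, -0.1, 0.7]
opening: 1.002
```

```bash
python3 - <<'E'
from h import *
s=bot.read_state(); print(s['time_s'],s['position'],s['tcp_rot'].round(4),s['force'])
p,d,K,T=cap('wrist','w1.png'); print(np.linalg.inv(T).round(3))
cv2.imwrite('pics/w1b.png',cv2.resize(p[...,::-1],(768,576),interpolation=cv2.INTER_CUBIC))
E
```

```text
2.15 [0.55383271 0.17849134 0.24426896] [[-1.377e-01  1.200e-03 -9.905e-01]
 [ 9.905e-01 -4.000e-04 -1.377e-01]
 [-6.000e-04 -1.000e+00 -1.100e-03]] [-0.59106988 -0.13339341  0.65688552]
[[-0.138  0.955  0.264  0.482]
 [ 0.99   0.133  0.037  0.169]
 [ 0.     0.266 -0.964  0.385]
 [ 0.     0.     0.     1.   ]]
```

View pics/w1b.png

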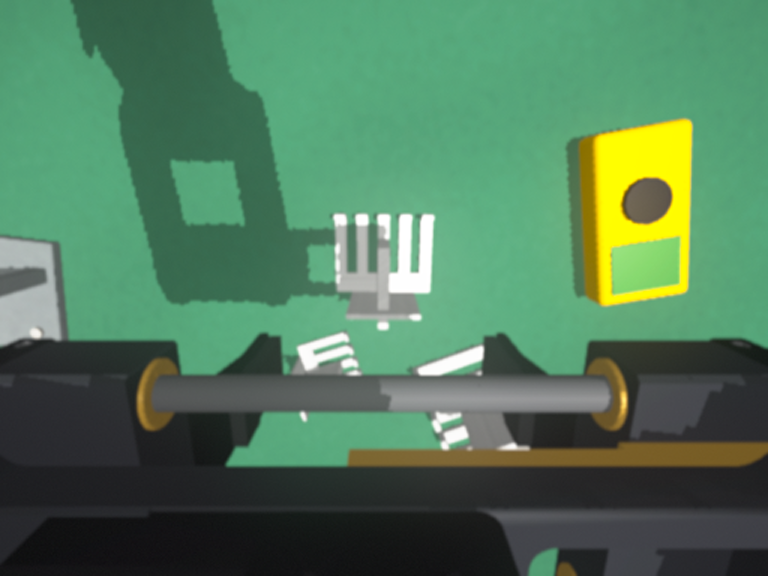

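The middle hanger is centred in the wrist view: rib at (383,265), tab at (383,325), aligned with the tool within a degree or so. Now I'll measure it from depth.

```bash
python3 - <<'E'
from h import *
p,d,K,T=load('w1'); P=cloud(d,K,T)
m=np.zeros(d.shape,bool); m[135:222,215:295]=1; m&=d>0
Q=P[m]; 
t=np.radians(7.9); R=np.array([[np.cos(t),np.sin(t)],[-np.sin(t),np.cos(t)]])
q=np.c_[Q[:,:2]@R.T,Q[:,2]]
def rep(n,k):
    a=q[k]; print(n,len(a),a.min(0).round(4),a.max(0).round(4),np.median(a,0).round(4)); return a
print('tcp in rot', R@np.array([.5538,.1785]))
a=rep('tray',(q[:,2]>.003)&(q[:,2]<.02))
b=rep('z>.045',q[:,2]>.045)
c=rep('rib z.06-.07',(q[:,2]>.055)&(q[:,2]<.07))
for lo in np.arange(.03,.09,.005): rep('%.3f'%lo,(q[:,2]>lo)&(q[:,2]<lo+.005))
# yaw from tray and rib
r=cv2.minAreaRect((Q[(Q[:,2]>.003)&(Q[:,2]<.02)][:,:2]*1000).astype(np.float32)); print(r)
e=c[abs(c[:,0]-np.median(c[:,0]))<.02]; print('rib slope deg',np.degrees(np.polyfit(e[:,0],e[:,1],1)[0]))
# row-wise mid of rib
rows=[(v,) for v in range(150,205,6)]
for v in range(148,216,5):
    w=np.where((P[v,215:295,2]>.05))[0]+215
    if len(w): x=P[v,w]; print(v,w.min(),w.max(),(x[:,:2]@R.T).mean(0).round(4),x[:,2].mean().round(3))
E
```

```text
tcp in rot [0.57307799 0.10068915]
tray 2030 [0.5179 0.057  0.003 ] [0.6336 0.1544 0.0199] [0.5709 0.1018 0.0057]
z>.045 862 [0.5502 0.0719 0.045 ] [0.6168 0.1319 0.0783] [0.6023 0.1017 0.0667]
rib z.06-.07 506 [0.5502 0.0719 0.0552] [0.6168 0.1316 0.07  ] [0.5879 0.1029 0.0662]
0.030 38 [0.6021 0.072  0.03  ] [0.603  0.1317 0.035 ] [0.6025 0.0957 0.0339]
0.035 46 [0.5504 0.0734 0.0351] [0.6033 0.1314 0.0398] [0.6024 0.1024 0.0382]
0.040 41 [0.5509 0.0725 0.0403] [0.6032 0.131  0.045 ] [0.6025 0.0965 0.0433]
0.045 46 [0.5503 0.0728 0.045 ] [0.6032 0.1307 0.0494] [0.6025 0.0959 0.0479]
0.050 46 [0.5504 0.0721 0.05  ] [0.6029 0.1315 0.055 ] [0.6023 0.0998 0.0533]
0.055 44 [0.5503 0.0725 0.0552] [0.6031 0.1311 0.0596] [0.6025 0.1023 0.0572]
0.060 56 [0.5502 0.0728 0.0601] [0.6031 0.1308 0.065 ] [0.6024 0.1035 0.062 ]
0.065 406 [0.5509 0.0719 0.065 ] [0.6168 0.1316 0.07  ] [0.5818 0.1023 0.0665]
0.070 101 [0.6015 0.0747 0.07  ] [0.6167 0.131  0.075 ] [0.6028 0.1005 0.0715]
0.075 163 [0.6018 0.0727 0.0751] [0.607  0.1319 0.0783] [0.604  0.1041 0.0766]Traceback (most recent call last):
  File "<stdin>", line 13, in <module>
  File "<stdin>", line 8, in rep
    return umr_minimum(a, axis, None, out, keepdims, initial, where)
ValueError: zero-size array to reduction operation minimum which has no identity
```

Call:
{"method": "drive_tool", "body": {"commands": [{"dx": 0.03,"dy": 0.8,"dz": 0.09,"wx": 0,"wy": 0,"wz": 0,"grip": 87},{"dx": 0,"dy": 0.9,"dz": 0,"wx": 0,"wy": 0,"wz": 0,"grip": 87},{"dx": 0,"dy": 0.9,"dz": 0,"wx": 0,"wy": 0,"wz": 0,"grip": 87},{"dx": 0,"dy": 0.9,"dz": 0,"wx": 0,"wy": 0,"wz": 0,"grip": 87},{"dx": 0,"dy": 0.8,"dz": 0,"wx": 0,"wy": 0,"wz": 0,"grip": 87},{"dx": 0,"dy": 0.48,"dz": 0,"wx": 0,"wy": 0,"wz": 0,"grip": 60},{"dx": 0,"dy": 0,"dz": 0,"wx": -0.067,"wy": 0,"wz": 0,"grip": 40},{"dx": 0,"dy": 0,"dz": 0,"wx": -0.067,"wy": 0,"wz": 0,"grip": 30}]}}

```text
time_s: 3.2
position: [0.5468, 0.183, 0.0531]
tcp_rot: [[-0.143, 0.209, -0.967], [0.99, 0.031, -0.14], [0.0, -0.978, -0.211]]
force: [-0.8, 0.2, 0.2]
opening: 0.742
```

```bash
python3 - <<'E'
from h import *
s=bot.read_state(); print(s['time_s'],s['position'].round(4),s['tcp_rot'].round(4),s['force'],s['opening'])
p,d,K,T=cap('wrist','w2.png')
cv2.imwrite('pics/w2b.png',cv2.resize(p[...,::-1],(768,576),interpolation=cv2.INTER_CUBIC))
p,d,K,T=load('w1');Q=cloud(d,K,T)[135:222,215:295].reshape(-1,3)
t=np.radians(7.9); R=np.array([[np.cos(t),np.sin(t)],[-np.sin(t),np.cos(t)]]); q=np.c_[Q[:,:2]@R.T,Q[:,2]]
k=(q[:,2]>.03)&(q[:,2]<.07)&(q[:,0]>.60)&(q[:,0]<.6045)
print('plate yaw err',-np.degrees(np.polyfit(q[k,1],q[k,0],1)[0]))
E
```

```text
3.2 [0.5468 0.183  0.0531] [[-1.434e-01  2.087e-01 -9.674e-01]
 [ 9.897e-01  3.060e-02 -1.401e-01]
 [ 4.000e-04 -9.775e-01 -2.109e-01]] [-0.83898995  0.1970765   0.22449136] 0.7422847590375757
plate yaw err -0.48145841178631893
```

View pics/w2b.png

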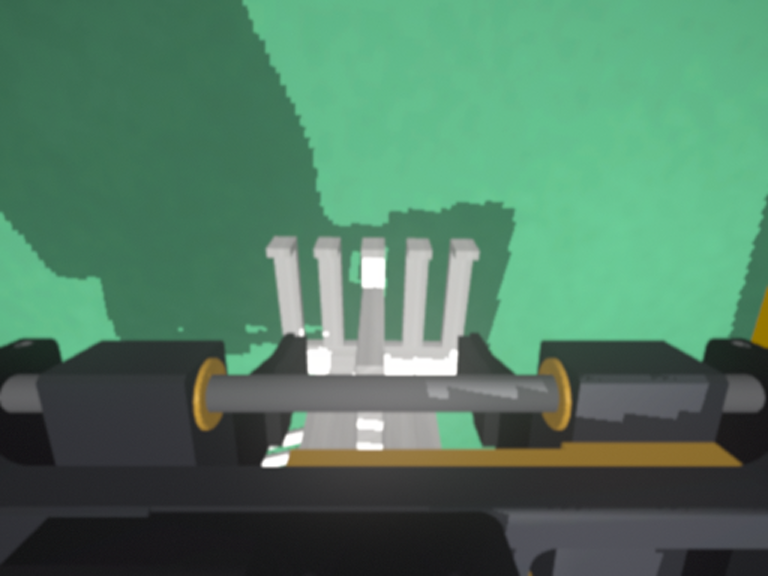

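The rib (371,350) sits about 4 mm left of the jaw centre (382), which agrees with the pose reading. I'll correct that and close.

Call:
{"method": "drive_tool", "body": {"commands": [{"dx": -0.1,"dy": 0,"dz": -0.06,"wx": 0,"wy": 0,"wz": 0,"grip": 30},{"dx": 0,"dy": 0,"dz": 0,"wx": 0,"wy": 0,"wz": 0,"grip": 20},{"dx": 0,"dy": 0,"dz": 0,"wx": 0,"wy": 0,"wz": 0,"grip": 16}]}}

```text
time_s: 3.62
position: [0.552, 0.1782, 0.0542]
tcp_rot: [[-0.142, 0.208, -0.968], [0.99, 0.03, -0.139], [0.0, -0.978, -0.21]]
force: [0.2, 0.2, -0.4]
opening: 0.359
```

Call:
{"method": "drive_tool", "body": {"commands": [{"dx": 0,"dy": 0,"dz": 0,"wx": 0,"wy": 0,"wz": 0,"grip": 12},{"dx": 0,"dy": 0,"dz": 0,"wx": 0,"wy": 0,"wz": 0,"grip": 8},{"dx": 0,"dy": 0,"dz": 0,"wx": 0,"wy": 0,"wz": 0,"grip": 0},{"dx": 0,"dy": 0,"dz": 0,"wx": 0,"wy": 0,"wz": 0,"grip": 0},{"dx": 0,"dy": 0,"dz": 0,"wx": 0,"wy": 0,"wz": 0,"grip": 0},{"dx": 0,"dy": 0,"dz": 0,"wx": 0,"wy": 0,"wz": 0,"grip": 0}]}}

```text
time_s: 4.38
position: [0.5508, 0.1781, 0.0539]
tcp_rot: [[-0.142, 0.207, -0.968], [0.99, 0.03, -0.139], [0.0, -0.978, -0.209]]
force: [0.1, 0.5, 0.8]
opening: 0.112
```

Gripped: opening is about 9.8 mm, matching the 10 mm rib. Next I lift and go to a viewpoint above the strip, where the wrist camera can see its top edge.

Call:
{"method": "drive_tool", "body": {"commands": [{"dx": 0,"dy": -0.3,"dz": -0.06,"wx": 0,"wy": 0,"wz": 0,"grip": 0},{"dx": 0,"dy": -0.7,"dz": -0.15,"wx": 0,"wy": 0,"wz": 0,"grip": 0},{"dx": 0,"dy": -0.9,"dz": -0.19,"wx": 0,"wy": 0,"wz": 0,"grip": 0},{"dx": -0.4,"dy": -0.9,"dz": -0.15,"wx": 0,"wy": 0,"wz": 0,"grip": 0},{"dx": -0.7,"dy": -0.9,"dz": -0.15,"wx": 0,"wy": 0,"wz": 0,"grip": 0},{"dx": -0.9,"dy": -0.8,"dz": -0.1,"wx": 0,"wy": 0,"wz": 0,"grip": 0},{"dx": -0.9,"dy": -0.7,"dz": -0.1,"wx": 0,"wy": 0,"wz": 0,"grip": 0},{"dx": -0.9,"dy": -0.7,"dz": -0.1,"wx": 0,"wy": 0,"wz": 0,"grip": 0}]}}

```text
time_s: 5.38
position: [0.5611, 0.0251, 0.2943]
tcp_rot: [[-0.142, 0.206, -0.968], [0.99, 0.03, -0.139], [-0.0, -0.978, -0.208]]
force: [0.0, -0.1, -2.3]
opening: 0.114
```

Call:
{"method": "drive_tool", "body": {"commands": [{"dx": -0.9,"dy": -0.7,"dz": -0.1,"wx": 0,"wy": 0,"wz": 0,"grip": 0},{"dx": -0.9,"dy": -0.7,"dz": -0.1,"wx": 0,"wy": 0,"wz": 0,"grip": 0},{"dx": -0.9,"dy": -0.6,"dz": -0.1,"wx": 0,"wy": 0,"wz": 0,"grip": 0},{"dx": -0.9,"dy": -0.1,"dz": -0.1,"wx": 0,"wy": 0,"wz": 0,"grip": 0},{"dx": -0.9,"dy": 0,"dz": -0.1,"wx": 0,"wy": 0,"wz": 0,"grip": 0},{"dx": -0.9,"dy": 0,"dz": -0.1,"wx": 0,"wy": 0,"wz": 0,"grip": 0},{"dx": -0.1,"dy": 0,"dz": -0.1,"wx": 0,"wy": 0.086,"wz": 0.018,"grip": 0},{"dx": 0,"dy": 0,"dz": 0,"wx": 0,"wy": 0,"wz": 0,"grip": 0}]}}

```text
time_s: 6.38
position: [0.6023, -0.1902, 0.3807]
tcp_rot: [[-0.006, 0.207, -0.978], [1.0, 0.002, -0.005], [0.001, -0.978, -0.207]]
force: [-1.3, -0.7, -1.9]
opening: 0.113
```

```bash
python3 - <<'E'
from h import *
s=bot.read_state(); print(s['time_s'],s['position'].round(4),s['tcp_rot'].round(4),s['force'],s['moment'],s['opening'])
p,d,K,T=cap('wrist','w3.png'); print(np.linalg.inv(T).round(3))
cv2.imwrite('pics/w3b.png',cv2.resize(p[...,::-1],(768,576),interpolation=cv2.INTER_CUBIC))
E
```

```text
6.375 [ 0.6023 -0.1902  0.3807] [[-0.0057  0.2073 -0.9783]
 [ 1.      0.0022 -0.0053]
 [ 0.0011 -0.9783 -0.2073]] [-1.31800304 -0.67809326 -1.91551209] [ 0.10188719  0.24641628 -0.01385757] 0.11284514168999042
[[-0.006  0.888  0.459  0.502]
 [ 1.     0.004  0.004 -0.191]
 [ 0.002  0.459 -0.888  0.503]
 [ 0.     0.     0.     1.   ]]
```

View pics/w3b.png

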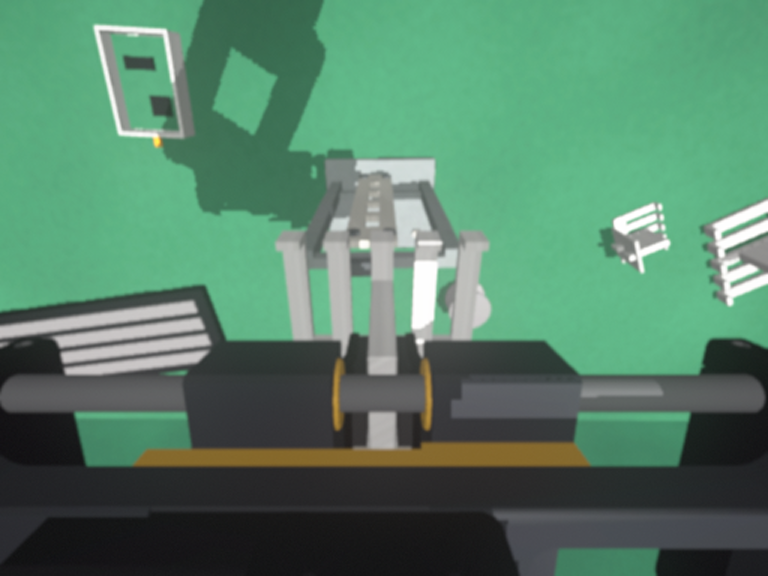

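The hanger is held, and behind its tines the strip with its slots is visible at (375,205), with a post on either side. I'll fit the strip plane and the centre of its edges from depth.

```bash
python3 - <<'E'
from h import *
p,d,K,T=load('w3'); P=cloud(d,K,T)
m=(d>0); m[:, :225]=0; m[:,280:]=0; m[:112]=0; m[160:]=0
Q=P[m]; k=(Q[:,2]>.03)&(Q[:,2]<.25)&(Q[:,0]<.618)
q=Q[k]; print(len(q))
h=np.histogram(q[:,0],bins=np.arange(.57,.622,.002)); print(list(zip(h[1].round(3),h[0])))
x0=h[1][h[0].argmax()]+.001
f=q[abs(q[:,0]-x0)<.004]
for _ in range(3):
    A=np.c_[np.ones(len(f)),f[:,1],f[:,2]]; c,*_=np.linalg.lstsq(A,f[:,0],rcond=None); r=f[:,0]-A@c; f=f[abs(r)<.0015]
print('plane x=',c,'n',len(f),'yaw deg',-np.degrees(np.arctan(c[1])), 'y rng',f[:,1].min(),f[:,1].max(),'z',f[:,2].min(),f[:,2].max())
for z in np.arange(.04,.25,.01):
    g=f[abs(f[:,2]-z)<.005]
    if len(g)>5: print(z.round(3),len(g),g[:,1].min().round(4),g[:,1].max().round(4),((g[:,1].min()+g[:,1].max())/2).round(4), g[:,0].mean().round(4))
# slot holes: pixels behind plane within strip span
yc=(f[:,1].min()+f[:,1].max())/2
C=np.linalg.inv(T)[:3,3]
D=P-C; t=(c[0]+c[1]*C[1]+c[2]*C[2]-C[0])/(D[...,0]-c[1]*D[...,1]-c[2]*D[...,2]); X=C+D*t[...,None]
hole=m&(P[...,0]>X[...,0]+.002)&(abs(X[...,1]-yc)<.012)&(X[...,2]>.06)&(X[...,2]<.22)
n,l,st,ce=cv2.connectedComponentsWithStats(hole.astype(np.uint8))
for i in range(1,n):
    if st[i,4]>5: g=X[l==i]; print('hole',st[i],g.min(0).round(4),g.max(0).round(4),g.mean(0).round(4))
z=p[100:180,205:295,::-1]
cv2.imwrite('pics/c3.png',cv2.resize(z,None,fx=7,fy=7,interpolation=cv2.INTER_CUBIC))
# base
b=P[90:200,200:320].reshape(-1,3); b=b[(b[:,2]>.006)&(b[:,2]<.016)&(abs(b[:,1]+.19)<.09)&(b[:,0]<.71)]
print(len(b),b.min(0),b.max(0),cv2.minAreaRect((b[:,:2]*1000).astype(np.float32)))
E
```

```text
1244
[(np.float64(0.57), np.int64(0)), (np.float64(0.572), np.int64(0)), (np.float64(0.574), np.int64(0)), (np.float64(0.576), np.int64(0)), (np.float64(0.578), np.int64(0)), (np.float64(0.58), np.int64(0)), (np.float64(0.582), np.int64(0)), (np.float64(0.584), np.int64(0)), (np.float64(0.586), np.int64(0)), (np.float64(0.588), np.int64(0)), (np.float64(0.59), np.int64(45)), (np.float64(0.592), np.int64(598)), (np.float64(0.594), np.int64(338)), (np.float64(0.596), np.int64(49)), (np.float64(0.598), np.int64(12)), (np.float64(0.6), np.int64(0)), (np.float64(0.602), np.int64(2)), (np.float64(0.604), np.int64(7)), (np.float64(0.606), np.int64(2)), (np.float64(0.608), np.int64(48)), (np.float64(0.61), np.int64(46)), (np.float64(0.612), np.int64(40)), (np.float64(0.614), np.int64(46)), (np.float64(0.616), np.int64(11)), (np.float64(0.618), np.int64(0)), (np.float64(0.62), np.int64(0))]
plane x= [ 5.90167815e-01 -1.90235820e-02 -3.19003631e-04] n 905 yaw deg 1.0898395051910363 y rng -0.2152706479789633 -0.17930171837955994 z 0.03003379409375978 0.24469023526938766
0.04 15 -0.2151 -0.18 -0
[... 813 characters left out ...]
38 -0.2021  0.0838] [ 0.594  -0.1931  0.0977] [ 0.5939 -0.1976  0.0904]
hole [246 130   7   3  21] [ 0.5938 -0.2014  0.1222] [ 0.594  -0.1928  0.1341] [ 0.5939 -0.1971  0.1282]
hole [245 137   8   4  32] [ 0.5938 -0.2017  0.1597] [ 0.594  -0.1926  0.1742] [ 0.5939 -0.1971  0.167 ]
hole [244 146   9   5  45] [ 0.5938 -0.2017  0.1992] [ 0.5939 -0.1924  0.2147] [ 0.5938 -0.1969  0.207 ]
2016 [ 0.5780231  -0.25699425  0.00607039] [ 0.68608489 -0.12662077  0.0159948 ] ((632.5499877929688, -191.1588134765625), (108.16287994384766, 129.8299560546875), 1.0388880968093872)<stdin>:18: RuntimeWarning: divide by zero encountered in divide
<stdin>:18: RuntimeWarning: invalid value encountered in multiply
```

View pics/c3.png

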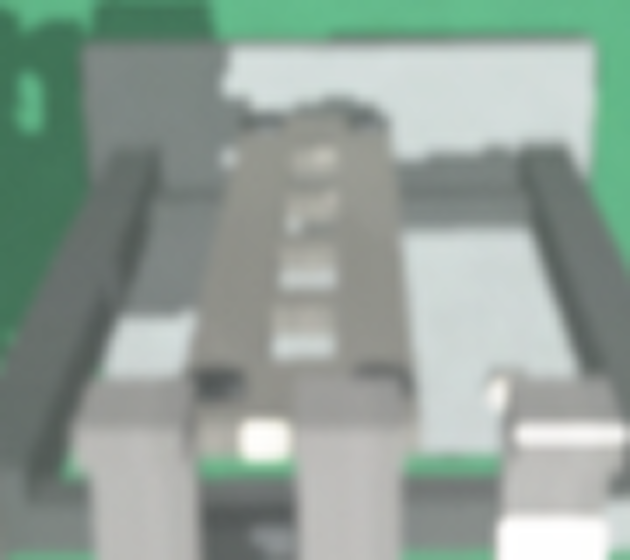

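Strip centre: y=-0.1972, front face x=0.5939, yaw ≈1.05° (the base fit agrees). Now I'll measure the held hanger in the same picture so that camera bias cancels.

```bash
python3 - <<'E'
from h import *
p,d,K,T=load('w3'); P=cloud(d,K,T)
tcp=np.array([.6023,-.1902,.3807]); R=np.array([[-.0057,.2073,-.9783],[1,.0022,-.0053],[.0011,-.9783,-.2073]])
# hanger-like level frame: hx=-tool z levelled
hx=-R[:,2]*[1,1,0]; hx/=np.linalg.norm(hx); hy=np.array([-hx[1],hx[0],0]); F=np.c_[hx,hy,[0,0,1]]
q=(P-tcp)@F
print('hx yaw',np.degrees(np.arctan2(hx[1],hx[0])))
m=(d>0)&(d<.3)
for v in list(range(156,228,5)):
    w=np.where(m[v,170:340])[0]+170
    seg=np.split(w,np.where((np.diff(w)>1)|(abs(np.diff(d[v,w]))>.006))[0]+1)
    print(v,[(s[0],s[-1],*(q[v,s].mean(0)*1000).round(1)) for s in seg if len(s)>3])
E
```

```text
hx yaw 0.3104003481480428
156 [(np.int64(187), np.int64(203), np.float64(-41.6), np.float64(-39.2), np.float64(-48.8)), (np.int64(217), np.int64(232), np.float64(-41.8), np.float64(-19.5), np.float64(-48.3)), (np.int64(233), np.int64(246), np.float64(-9.2), np.float64(-14.9), np.float64(-143.7)), (np.int64(247), np.int64(262), np.float64(-41.8), np.float64(0.4), np.float64(-48.4)), (np.int64(277), np.int64(292), np.float64(-41.8), np.float64(20.3), np.float64(-48.4)), (np.int64(306), np.int64(322), np.float64(-41.8), np.float64(39.9), np.float64(-48.4))]
161 [(np.int64(184), np.int64(201), np.float64(-41.6), np.float64(-38.9), np.float64(-39.3)), (np.int64(204), np.int64(211), np.float64(1.6), np.float64(-51.1), np.float64(-158.5)), (np.int64(215), np.int64(232), np.float64(-41.6), np.float64(-19.3), np.float64(-39.4)), (np.int64(233), np.int64(246), np.float64(-7.8), np.float64(-14.4), np.float64(-132.5)), (np.int64(247), np.int64(262), np.float64(-41.7), np.float64(0.4), np.float64(-39.1)), (np.int64(278), np.int64(294), np.float64(-41.7), np.float64(20.3), np.float64(-38.9)), (np.
[... 6371 characters left out ...]
)), (np.int64(246), np.int64(263), np.float64(-19.6), np.float64(0.3), np.float64(-3.3)), (np.int64(274), np.int64(287), np.float64(9.3), np.float64(20.0), np.float64(-48.5)), (np.int64(300), np.int64(314), np.float64(9.4), np.float64(39.9), np.float64(-48.6))]
226 [(np.int64(196), np.int64(232), np.float64(13.8), np.float64(-30.3), np.float64(-48.6)), (np.int64(233), np.int64(245), np.float64(-6.5), np.float64(-9.3), np.float64(-18.1)), (np.int64(246), np.int64(263), np.float64(-19.6), np.float64(0.3), np.float64(1.6)), (np.int64(264), np.int64(276), np.float64(-6.7), np.float64(10.0), np.float64(-17.7)), (np.int64(277), np.int64(313), np.float64(13.8), np.float64(31.2), np.float64(-48.4))]
```

Call:
{"method": "drive_tool", "body": {"commands": [{"dx": -0.11,"dy": -0.18,"dz": 0.86,"wx": 0,"wy": -0.008,"wz": -0.002,"grip": 0},{"dx": -0.11,"dy": -0.18,"dz": 0.86,"wx": 0,"wy": 0,"wz": 0,"grip": 0},{"dx": 0,"dy": 0.6,"dz": 0.13,"wx": 0,"wy": 0,"wz": 0,"grip": 0},{"dx": 0,"dy": 0.9,"dz": 0.19,"wx": 0,"wy": 0,"wz": 0,"grip": 0},{"dx": 0,"dy": 0.9,"dz": 0.19,"wx": 0,"wy": 0,"wz": 0,"grip": 0},{"dx": 0,"dy": 0.9,"dz": 0.19,"wx": 0,"wy": 0,"wz": 0,"grip": 0},{"dx": 0,"dy": 0.8,"dz": 0.17,"wx": 0,"wy": 0,"wz": 0,"grip": 0},{"dx": 0,"dy": 0.38,"dz": 0.08,"wx": 0,"wy": 0,"wz": 0,"grip": 0}]}}

```text
time_s: 7.42
position: [0.5319, -0.198, 0.1958]
tcp_rot: [[-0.021, 0.206, -0.978], [1.0, 0.007, -0.02], [0.003, -0.979, -0.206]]
force: [-0.5, -0.2, -1.8]
opening: 0.112
```

Call:
{"method": "drive_tool", "body": {"commands": [{"dx": 0,"dy": 0,"dz": 0,"wx": 0,"wy": 0,"wz": 0,"grip": 0},{"dx": 0,"dy": 0,"dz": 0,"wx": 0,"wy": 0,"wz": 0,"grip": 0},{"dx": 0,"dy": 0,"dz": 0,"wx": 0,"wy": 0,"wz": 0,"grip": 0}]}}

```text
time_s: 7.8
position: [0.5339, -0.1998, 0.1988]
tcp_rot: [[-0.018, 0.211, -0.977], [1.0, 0.003, -0.018], [-0.001, -0.978, -0.211]]
force: [0.2, -0.2, -2.0]
opening: 0.115
```

```bash
cat > st.py <<'E'
from h import *
s=bot.read_state(); R=s['tcp_rot']; hx=-R[:,2]*[1,1,0]; hx/=np.linalg.norm(hx); hy=np.array([-hx[1],hx[0],0])
tab=s['position']+.037*hx+.0004*hy+[0,0,.0045]
e=np.array([.5939,-.1972,.190])-tab
print('t',s['time_s'],'tcp',s['position'].round(4),'yaw',np.degrees(np.arctan2(hx[1],hx[0])).round(2),'pitch',np.degrees(np.arcsin(-R[2,2])).round(2),'roll',np.degrees(R[2,0]).round(2))
print('tab',tab.round(4),'to engaged mm',(e*1000).round(1),'F',s['force'].round(2),'M',s['moment'].round(2),s['opening'].round(3))
E
python3 st.py
```

```text
t 7.8 tcp [ 0.5339 -0.1998  0.1988] yaw 1.04 pitch 12.17 roll -0.03Traceback (most recent call last):
  File "st.py", line 6, in <module>
    print('tab',tab.round(4),'to engaged mm',(e*1000).round(1),'F',s['force'].round(2),'M',s['moment'].round(2),s['opening'].round(3))
                                                                                                                ^^^^^^^^^^^^^^^^^^
AttributeError: 'float' object has no attribute 'round'
```

Call:
{"method": "drive_tool", "body": {"commands": [{"dx": 0.02,"dy": 0,"dz": 0,"wx": 0,"wy": 0,"wz": 0,"grip": 0},{"dx": 0,"dy": 0,"dz": 0,"wx": 0,"wy": 0,"wz": 0,"grip": 0},{"dx": 0,"dy": 0,"dz": 0,"wx": 0,"wy": 0,"wz": 0,"grip": 0}]}}

```text
time_s: 8.18
position: [0.5333, -0.1988, 0.1977]
tcp_rot: [[-0.017, 0.209, -0.978], [1.0, 0.004, -0.017], [0.001, -0.978, -0.209]]
force: [-0.3, -0.4, -2.5]
opening: 0.111
```

```bash
sed -i "s/,s\['opening'\].round(3)/,round(s['opening'],3)/" st.py; python3 st.py
python3 - <<'E'
from h import *
p,d,K,T=cap('wrist','w4.png'); P=cloud(d,K,T)
k=(d>0)&(abs(P[...,0]-.594)<.006)&(abs(P[...,1]+.197)<.03)&(P[...,2]>.02)&(P[...,2]<.25)
v,u=np.where(k); print(k.sum(), (u.min(),u.max(),v.min(),v.max()) if k.sum() else '')
q=P[k]
for z in np.arange(.03,.25,.02):
    g=q[abs(q[:,2]-z)<.01]
    if len(g)>3: print(z.round(2),len(g),g.min(0).round(4),g.max(0).round(4))
E
python3 st.py
```

```text
t 8.175 tcp [ 0.5333 -0.1988  0.1977] yaw 0.99 pitch 12.07 roll 0.05
tab [ 0.5703 -0.1978  0.2022] to engaged mm [ 23.6   0.6 -12.2] F [-0.29 -0.45 -2.52] M [0.09 0.27 0.01] 0.111
296 (np.int64(239), np.int64(270), np.int64(202), np.int64(223))
0.03 60 [ 0.591  -0.2152  0.0247] [ 0.5949 -0.1795  0.0399]
0.05 146 [ 0.5905 -0.2153  0.04  ] [ 0.5949 -0.1795  0.0597]
0.07 90 [ 0.5928 -0.2147  0.0604] [ 0.595  -0.1796  0.0737]
t 8.225 tcp [ 0.5333 -0.1988  0.1976] yaw 0.98 pitch 12.06 roll 0.05
tab [ 0.5703 -0.1978  0.2021] to engaged mm [ 23.6   0.6 -12.1] F [-0.73 -0.05 -1.87] M [ 0.03  0.25 -0.  ] 0.11
```

Call:
{"method": "drive_tool", "body": {"commands": [{"dx": 0,"dy": 0.029,"dz": -0.135,"wx": 0,"wy": 0,"wz": 0,"grip": 0},{"dx": 0,"dy": 0.029,"dz": -0.135,"wx": 0,"wy": 0,"wz": 0,"grip": 0},{"dx": 0,"dy": 0,"dz": 0,"wx": 0,"wy": 0,"wz": 0,"grip": 0}]}}

```text
time_s: 8.6
position: [0.5451, -0.1987, 0.1975]
tcp_rot: [[-0.018, 0.209, -0.978], [1.0, 0.004, -0.017], [0.001, -0.978, -0.209]]
force: [-1.2, -0.2, -2.8]
opening: 0.113
```

Call:
{"method": "drive_tool", "body": {"commands": [{"dx": 0,"dy": 0.01,"dz": -0.049,"wx": 0,"wy": 0,"wz": 0,"grip": 0},{"dx": 0,"dy": 0.01,"dz": -0.049,"wx": 0,"wy": 0,"wz": 0,"grip": 0},{"dx": 0,"dy": 0,"dz": 0,"wx": 0,"wy": 0,"wz": 0,"grip": 0}]}}

```text
time_s: 8.98
position: [0.5484, -0.1985, 0.1976]
tcp_rot: [[-0.018, 0.209, -0.978], [1.0, 0.005, -0.017], [0.001, -0.978, -0.209]]
force: [-0.8, 0.3, -2.4]
opening: 0.115
```

```bash
python3 st.py
```

```text
t 8.975 tcp [ 0.5484 -0.1985  0.1976] yaw 0.99 pitch 12.06 roll 0.05
tab [ 0.5854 -0.1975  0.2021] to engaged mm [  8.5   0.3 -12.1] F [-0.83  0.27 -2.38] M [0.05 0.25 0.01] 0.115
```

The tongues are about 2 mm inside with no contact force. Continuing gently.

Call:
{"method": "drive_tool", "body": {"commands": [{"dx": 0,"dy": 0.01,"dz": -0.049,"wx": 0,"wy": 0,"wz": 0,"grip": 0},{"dx": 0,"dy": 0.01,"dz": -0.049,"wx": 0,"wy": 0,"wz": 0,"grip": 0},{"dx": 0,"dy": 0,"dz": 0,"wx": 0,"wy": 0,"wz": 0,"grip": 0}]}}

```text
time_s: 9.35
position: [0.5525, -0.1985, 0.1976]
tcp_rot: [[-0.017, 0.209, -0.978], [1.0, 0.004, -0.017], [0.001, -0.978, -0.209]]
force: [-0.9, -0.2, -2.0]
opening: 0.107
```

Call:
{"method": "drive_tool", "body": {"commands": [{"dx": 0,"dy": 0.01,"dz": -0.049,"wx": 0,"wy": 0,"wz": 0,"grip": 0},{"dx": 0,"dy": 0,"dz": 0,"wx": 0,"wy": 0,"wz": 0,"grip": 0}]}}

```text
time_s: 9.6
position: [0.5545, -0.1985, 0.1976]
tcp_rot: [[-0.017, 0.209, -0.978], [1.0, 0.004, -0.017], [0.001, -0.978, -0.209]]
force: [-0.8, 0.7, -2.3]
opening: 0.113
```

```bash
python3 st.py
```

```text
t 9.6 tcp [ 0.5545 -0.1985  0.1976] yaw 0.99 pitch 12.07 roll 0.05
tab [ 0.5915 -0.1974  0.2021] to engaged mm [  2.4   0.2 -12.1] F [-0.85  0.72 -2.34] M [ 0.01  0.27 -0.01] 0.113
```

Forces are still at baseline. I'll use 1 mm steps until the plate touches.

Call:
{"method": "drive_tool", "body": {"commands": [{"dx": 0,"dy": 0.005,"dz": -0.025,"wx": 0,"wy": 0,"wz": 0,"grip": 0},{"dx": 0,"dy": 0,"dz": 0,"wx": 0,"wy": 0,"wz": 0,"grip": 0}]}}

```text
time_s: 9.85
position: [0.5554, -0.1984, 0.1976]
tcp_rot: [[-0.017, 0.209, -0.978], [1.0, 0.005, -0.017], [0.001, -0.978, -0.209]]
force: [-0.4, -0.2, -2.4]
opening: 0.109
```

Call:
{"method": "drive_tool", "body": {"commands": [{"dx": 0,"dy": 0.005,"dz": -0.025,"wx": 0,"wy": 0,"wz": 0,"grip": 0},{"dx": 0,"dy": 0,"dz": 0,"wx": 0,"wy": 0,"wz": 0,"grip": 0}]}}

```text
time_s: 10.1
position: [0.5564, -0.1984, 0.1977]
tcp_rot: [[-0.017, 0.209, -0.978], [1.0, 0.005, -0.017], [0.001, -0.978, -0.209]]
force: [-0.2, 1.2, -2.3]
opening: 0.115
```

```bash
python3 st.py
```

```text
t 10.1 tcp [ 0.5564 -0.1984  0.1977] yaw 0.99 pitch 12.06 roll 0.05
tab [ 0.5934 -0.1974  0.2022] to engaged mm [  0.5   0.2 -12.2] F [-0.19  1.18 -2.31] M [ 0.01  0.21 -0.04] 0.115
```

Call:
{"method": "drive_tool", "body": {"commands": [{"dx": 0,"dy": 0.003,"dz": -0.014,"wx": 0,"wy": 0,"wz": 0,"grip": 0},{"dx": 0,"dy": 0,"dz": 0,"wx": 0,"wy": 0,"wz": 0,"grip": 0}]}}

```text
time_s: 10.35
position: [0.557, -0.1983, 0.1976]
tcp_rot: [[-0.017, 0.209, -0.978], [1.0, 0.005, -0.017], [0.001, -0.978, -0.209]]
force: [-0.5, 0.5, -2.4]
opening: 0.113
```

Call:
{"method": "drive_tool", "body": {"commands": [{"dx": 0,"dy": 0.003,"dz": -0.014,"wx": 0,"wy": 0,"wz": 0,"grip": 0},{"dx": 0,"dy": 0,"dz": 0,"wx": 0,"wy": 0,"wz": 0,"grip": 0}]}}

```text
time_s: 10.6
position: [0.5575, -0.1984, 0.1976]
tcp_rot: [[-0.017, 0.209, -0.978], [1.0, 0.005, -0.017], [0.001, -0.978, -0.209]]
force: [0.7, 0.7, -2.6]
opening: 0.112
```

```bash
python3 st.py
```

```text
t 10.6 tcp [ 0.5575 -0.1984  0.1976] yaw 0.98 pitch 12.06 roll 0.06
tab [ 0.5945 -0.1973  0.2021] to engaged mm [ -0.6   0.1 -12.1] F [ 0.68  0.75 -2.61] M [ 0.04  0.2  -0.01] 0.112
```

Call:
{"method": "drive_tool", "body": {"commands": [{"dx": 0,"dy": 0.003,"dz": -0.014,"wx": 0,"wy": 0,"wz": 0,"grip": 0},{"dx": 0,"dy": 0,"dz": 0,"wx": 0,"wy": 0,"wz": 0,"grip": 0}]}}

```text
time_s: 10.85
position: [0.5576, -0.1983, 0.1975]
tcp_rot: [[-0.018, 0.208, -0.978], [1.0, 0.005, -0.017], [0.001, -0.978, -0.208]]
force: [-3.2, -0.8, -0.2]
opening: 0.11
```

Call:
{"method": "drive_tool", "body": {"commands": [{"dx": 0,"dy": 0.003,"dz": -0.014,"wx": 0,"wy": 0,"wz": 0,"grip": 0},{"dx": 0,"dy": 0,"dz": 0,"wx": 0,"wy": 0,"wz": 0,"grip": 0}]}}

```text
time_s: 11.1
position: [0.5576, -0.1983, 0.1976]
tcp_rot: [[-0.018, 0.207, -0.978], [1.0, 0.005, -0.017], [0.001, -0.978, -0.207]]
force: [-5.0, -1.5, 1.3]
opening: 0.112
```

```bash
python3 st.py
```

```text
t 11.1 tcp [ 0.5576 -0.1983  0.1976] yaw 1.01 pitch 11.94 roll 0.07
tab [ 0.5946 -0.1973  0.2021] to engaged mm [ -0.7   0.1 -12.1] F [-4.98 -1.55  1.3 ] M [-0.17  0.84 -0.01] 0.112
```

The plate is in contact: about 5 N at the expected x. I'll ease off 0.5 mm and lower.

Call:
{"method": "drive_tool", "body": {"commands": [{"dx": 0,"dy": -0.003,"dz": 0.012,"wx": 0,"wy": 0,"wz": 0,"grip": 0},{"dx": 0,"dy": 0.049,"dz": 0.0105,"wx": 0,"wy": 0,"wz": 0,"grip": 0},{"dx": 0,"dy": 0,"dz": 0,"wx": 0,"wy": 0,"wz": 0,"grip": 0}]}}

```text
time_s: 11.48
position: [0.5576, -0.1981, 0.1953]
tcp_rot: [[-0.018, 0.208, -0.978], [1.0, 0.005, -0.017], [0.002, -0.978, -0.208]]
force: [-4.4, -0.4, 0.2]
opening: 0.115
```

Call:
{"method": "drive_tool", "body": {"commands": [{"dx": 0,"dy": 0.049,"dz": 0.0105,"wx": 0,"wy": 0,"wz": 0,"grip": 0},{"dx": 0,"dy": 0.049,"dz": 0.0105,"wx": 0,"wy": 0,"wz": 0,"grip": 0},{"dx": 0,"dy": 0,"dz": 0,"wx": 0,"wy": 0,"wz": 0,"grip": 0}]}}

```text
time_s: 11.85
position: [0.5576, -0.198, 0.1912]
tcp_rot: [[-0.018, 0.207, -0.978], [1.0, 0.005, -0.017], [0.002, -0.978, -0.208]]
force: [-5.4, -0.7, -0.5]
opening: 0.113
```

```bash
python3 st.py
```

```text
t 11.85 tcp [ 0.5576 -0.198   0.1912] yaw 0.99 pitch 11.98 roll 0.11
tab [ 0.5946 -0.1969  0.1957] to engaged mm [-0.7 -0.3 -5.7] F [-5.44 -0.71 -0.49] M [-0.01  0.95  0.01] 0.113
```

Call:
{"method": "drive_tool", "body": {"commands": [{"dx": -0.003,"dy": 0.048,"dz": 0.018,"wx": 0,"wy": 0,"wz": 0,"grip": 0},{"dx": 0,"dy": 0.049,"dz": 0.0105,"wx": 0,"wy": 0,"wz": 0,"grip": 0},{"dx": 0,"dy": 0,"dz": 0,"wx": 0,"wy": 0,"wz": 0,"grip": 0}]}}

```text
time_s: 12.22
position: [0.5576, -0.1982, 0.1873]
tcp_rot: [[-0.018, 0.208, -0.978], [1.0, 0.005, -0.017], [0.002, -0.978, -0.208]]
force: [-5.0, -0.3, -0.2]
opening: 0.115
```

Call:
{"method": "drive_tool", "body": {"commands": [{"dx": 0,"dy": 0.0245,"dz": 0.005,"wx": 0,"wy": 0,"wz": 0,"grip": 0},{"dx": 0,"dy": 0,"dz": 0,"wx": 0,"wy": 0,"wz": 0,"grip": 0}]}}

```text
time_s: 12.48
position: [0.5576, -0.1983, 0.1864]
tcp_rot: [[-0.018, 0.208, -0.978], [1.0, 0.005, -0.017], [0.002, -0.978, -0.208]]
force: [-4.9, 0.5, -0.1]
opening: 0.116
```

```bash
python3 st.py
```

```text
t 12.475 tcp [ 0.5576 -0.1983  0.1864] yaw 0.98 pitch 12.02 roll 0.09
tab [ 0.5946 -0.1972  0.1909] to engaged mm [-0.7  0.  -0.9] F [-4.93  0.51 -0.15] M [0.06 0.94 0.07] 0.116
```

Call:
{"method": "drive_tool", "body": {"commands": [{"dx": 0,"dy": 0.0125,"dz": 0.0025,"wx": 0,"wy": 0,"wz": 0,"grip": 0},{"dx": 0,"dy": 0,"dz": 0,"wx": 0,"wy": 0,"wz": 0,"grip": 0}]}}

```text
time_s: 12.72
position: [0.5576, -0.1983, 0.1861]
tcp_rot: [[-0.018, 0.208, -0.978], [1.0, 0.005, -0.017], [0.001, -0.978, -0.208]]
force: [-5.8, -0.1, 0.1]
opening: 0.108
```

Call:
{"method": "drive_tool", "body": {"commands": [{"dx": 0,"dy": 0.0125,"dz": 0.0025,"wx": 0,"wy": 0,"wz": 0,"grip": 0},{"dx": 0,"dy": 0,"dz": 0,"wx": 0,"wy": 0,"wz": 0,"grip": 0}]}}

```text
time_s: 12.98
position: [0.5576, -0.1983, 0.1858]
tcp_rot: [[-0.018, 0.208, -0.978], [1.0, 0.005, -0.017], [0.001, -0.978, -0.208]]
force: [-5.4, 0.4, 1.7]
opening: 0.112
```

```bash
python3 st.py
```

```text
t 12.975 tcp [ 0.5576 -0.1983  0.1858] yaw 0.99 pitch 12.03 roll 0.07
tab [ 0.5946 -0.1973  0.1903] to engaged mm [-0.7  0.1 -0.3] F [-5.42  0.4   1.67] M [0.11 1.03 0.08] 0.112
```

Fz is starting to rise. A couple more half-millimetre steps will confirm the floor.

Call:
{"method": "drive_tool", "body": {"commands": [{"dx": 0,"dy": 0.0125,"dz": 0.0025,"wx": 0,"wy": 0,"wz": 0,"grip": 0},{"dx": 0,"dy": 0,"dz": 0,"wx": 0,"wy": 0,"wz": 0,"grip": 0}]}}

```text
time_s: 13.22
position: [0.5576, -0.1983, 0.1858]
tcp_rot: [[-0.018, 0.209, -0.978], [1.0, 0.005, -0.017], [0.001, -0.978, -0.209]]
force: [-6.5, 0.2, 5.7]
opening: 0.11
```

Call:
{"method": "drive_tool", "body": {"commands": [{"dx": 0,"dy": 0.0125,"dz": 0.0025,"wx": 0,"wy": 0,"wz": 0,"grip": 0},{"dx": 0,"dy": 0,"dz": 0,"wx": 0,"wy": 0,"wz": 0,"grip": 0}]}}

```text
time_s: 13.48
position: [0.5576, -0.1983, 0.1857]
tcp_rot: [[-0.018, 0.209, -0.978], [1.0, 0.005, -0.017], [0.001, -0.978, -0.209]]
force: [-8.2, 0.3, 8.4]
opening: 0.109
```

```bash
python3 st.py
```

```text
t 13.475 tcp [ 0.5576 -0.1983  0.1857] yaw 1.01 pitch 12.06 roll 0.06
tab [ 0.5946 -0.1972  0.1902] to engaged mm [-0.7  0.  -0.2] F [-8.17  0.31  8.42] M [0.17 1.24 0.07] 0.109
```

Both hooks have bottomed: z holds at 0.190 while Fz rises to 8 N. I'll relieve the preload, then release slowly.

Call:
{"method": "drive_tool", "body": {"commands": [{"dx": 0,"dy": -0.018,"dz": 0.013,"wx": 0,"wy": 0,"wz": 0,"grip": 0},{"dx": 0,"dy": 0,"dz": 0,"wx": 0,"wy": 0,"wz": 0,"grip": 0}]}}

```text
time_s: 13.72
position: [0.5576, -0.1983, 0.1858]
tcp_rot: [[-0.017, 0.21, -0.978], [1.0, 0.005, -0.017], [0.001, -0.978, -0.21]]
force: [-5.2, 1.6, 5.5]
opening: 0.113
```

```bash
python3 st.py
```

```text
t 13.725 tcp [ 0.5576 -0.1983  0.1858] yaw 0.98 pitch 12.11 roll 0.06
tab [ 0.5946 -0.1973  0.1903] to engaged mm [-0.7  0.1 -0.3] F [-5.24  1.62  5.48] M [0.26 0.86 0.11] 0.113
```

Call:
{"method": "drive_tool", "body": {"commands": [{"dx": 0,"dy": -0.01,"dz": 0.014,"wx": 0,"wy": 0,"wz": 0,"grip": 0},{"dx": 0,"dy": 0,"dz": 0,"wx": 0,"wy": 0,"wz": 0,"grip": 0},{"dx": 0,"dy": 0,"dz": 0,"wx": 0,"wy": 0,"wz": 0,"grip": 11},{"dx": 0,"dy": 0,"dz": 0,"wx": 0,"wy": 0,"wz": 0,"grip": 13},{"dx": 0,"dy": 0,"dz": 0,"wx": 0,"wy": 0,"wz": 0,"grip": 16},{"dx": 0,"dy": 0,"dz": 0,"wx": 0,"wy": 0,"wz": 0,"grip": 24},{"dx": 0,"dy": 0,"dz": 0,"wx": 0,"wy": 0,"wz": 0,"grip": 34},{"dx": 0,"dy": 0,"dz": 0,"wx": 0,"wy": 0,"wz": 0,"grip": 34}]}}

```text
time_s: 14.72
position: [0.5566, -0.1986, 0.1854]
tcp_rot: [[-0.017, 0.209, -0.978], [1.0, 0.004, -0.017], [0.001, -0.978, -0.209]]
force: [-0.1, -0.0, 0.6]
opening: 0.371
```

Call:
{"method": "drive_tool", "body": {"commands": [{"dx": 0,"dy": -0.2,"dz": 0,"wx": 0,"wy": 0,"wz": 0,"grip": 34},{"dx": 0,"dy": -0.5,"dz": 0,"wx": 0,"wy": 0,"wz": 0,"grip": 34},{"dx": 0,"dy": -0.7,"dz": 0,"wx": 0,"wy": 0,"wz": 0,"grip": 34},{"dx": 0,"dy": -0.9,"dz": 0.2,"wx": 0,"wy": 0,"wz": 0,"grip": 34},{"dx": 0,"dy": -0.9,"dz": 0.4,"wx": 0,"wy": 0,"wz": 0,"grip": 34},{"dx": 0,"dy": -0.9,"dz": 0.4,"wx": 0,"wy": 0,"wz": 0,"grip": 34},{"dx": 0,"dy": 0,"dz": 0,"wx": 0,"wy": 0,"wz": 0,"grip": 34}]}}

```text
time_s: 15.6
position: [0.4833, -0.2006, 0.3406]
tcp_rot: [[-0.016, 0.214, -0.977], [1.0, 0.0, -0.016], [-0.003, -0.977, -0.214]]
force: [0.1, -0.1, -0.2]
opening: 0.391
```

```bash
python3 st.py; python3 - <<'E'
from h import *
def crop(n,s,u0,u1,v0,v1):
    p,d,K,T=cap(n,s); return cv2.resize(p[v0:v1,u0:u1,::-1],(400,400),interpolation=cv2.INTER_CUBIC),d,K,T
a,d1,K1,T1=crop('scene','s9.png',175,275,100,200)
b,d,K,T=crop('wrist','w9.png',100,400,0,300)
cv2.imwrite('pics/fin.png',np.hstack([a,b]))
P=cloud(d,K,T); e=np.array([.5946,-.1972,.19]); t=np.radians(1); F=np.array([[np.cos(t),-np.sin(t),0],[np.sin(t),np.cos(t),0],[0,0,1]])
q=(P-e)@F
k=(d>0)&(q[...,0]>-.08)&(q[...,0]<-.004)&(abs(q[...,1])<.05)&(q[...,2]>-.065)&(q[...,2]<.03)
g=q[k]*1000; print(len(g),g.min(0).round(1),g.max(0).round(1))
tr=g[(g[:,2]<-45)&(g[:,0]>-75)]; print('tray top z',np.median(tr[:,2]).round(1)); rb=g[(abs(g[:,2]-8)<3)&(g[:,0]<-8)]
if len(rb): print('rib top',rb.mean(0).round(1),rb.min(0).round(1),rb.max(0).round(1))
E
```

```text
t 15.6 tcp [ 0.4833 -0.2006  0.3406] yaw 0.97 pitch 12.34 roll -0.18
tab [ 0.5202 -0.1996  0.3451] to engaged mm [  73.7    2.4 -155.1] F [ 0.09 -0.14 -0.15] M [0.07 0.12 0.  ] 0.391
3626 [-79.6 -45.1 -59.6] [-4.1 45.  15.9]
tray top z -53.4
rib top [-34.4  -0.4   7.5] [-59.1  -5.2   5.3] [-8.3  4.5  9.9]
```

View pics/fin.png

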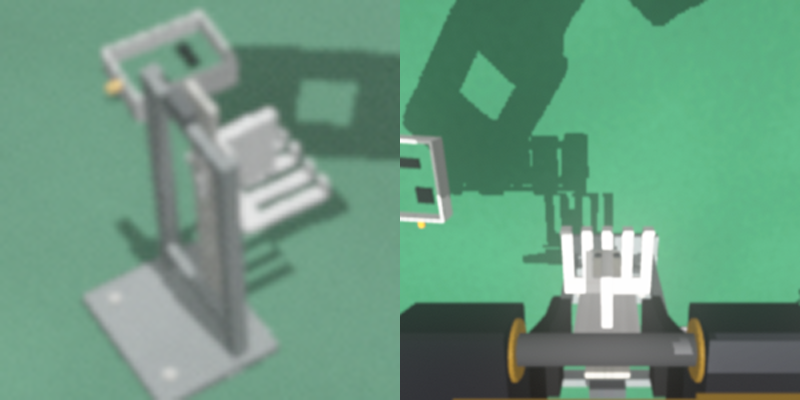

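The hanger hangs level on the strip. Measured tray top is -53.4 mm (expected -53) and rib top +7.5 mm (expected +8), both relative to the slot floor. I'll let it settle, check that it is still, and hand in.

Call:
{"method": "drive_tool", "body": {"commands": [{"dx": 0,"dy": 0,"dz": 0,"wx": 0,"wy": 0,"wz": 0,"grip": 34},{"dx": 0,"dy": 0,"dz": 0,"wx": 0,"wy": 0,"wz": 0,"grip": 34},{"dx": 0,"dy": 0,"dz": 0,"wx": 0,"wy": 0,"wz": 0,"grip": 34},{"dx": 0,"dy": 0,"dz": 0,"wx": 0,"wy": 0,"wz": 0,"grip": 34}]}}

```text
time_s: 16.2
position: [0.4833, -0.1998, 0.337]
tcp_rot: [[-0.018, 0.208, -0.978], [1.0, 0.005, -0.017], [0.002, -0.978, -0.208]]
force: [-1.0, -0.6, -0.6]
opening: 0.392
```

```bash
python3 - <<'E'
from h import *
p0,d0,_,_=load('s9'); p,d,_,_=cap('scene')
print('scene depth change in hanger crop, max mm',np.percentile(abs(d-d0)[100:200,205:265],99)*1000)
print(bot.read_state()['time_s'], workorder.hand_in())
E
```

```text
scene depth change in hanger crop, max mm 13.97469
the job is handed in; nothing more can be done
16.25 None
```

I hung the middle-sized hanger on the two uppermost slots of the upright and handed the job in at 16.3 s. One stillness check came out unclear.

- **Finding the slot:** The wrist camera put the strip about 6 mm to the right of the stand's middle line, seen from the robot. The tabs went in at the first try with no contact force.
- **Seating:** The back plate met the strip at about 5 N. I then lowered the hanger, still held, until z stopped at the slot floor. The highest forces I read were about 8 N in each of x and z, around 12 N together and well under 25 N. I eased the load off before opening the jaws.
- **Checks that agreed:** After release the fingers read no load. The wrist camera showed the hanger level, with tray and rib heights within 0.5 mm of the expected seated heights. The last picture shows it hanging upright with the arm clear.
- **Check that is unclear:** I compared two scene-camera depth pictures about 0.6 s apart over the hanger area, and the 99th-percentile difference was 14 mm. This may be noise at depth edges, but I handed in within the same script, so I did not look into it. Stillness therefore rests on the wrist measurement and the picture, both taken before that comparison.
- **Bystanders:** I did not measure the other objects again at the end. I saw no sign of contact with them.

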